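# Latch the gate of the blue pet carrier

## Task

The blue small-pet carrier is going out: tip the wire bail of the latch on its roof towards the wire gate so that its bar drops over the keeper hook, then push the red lever the other way and down flat until it has passed centre and stays shut. Leave the latch of the grey carrier as it is.

Things in the scene. Friction and masses are not known exactly. Their poses are not given: they have to be found in the camera images.
- blue_keeper (a point): Seat of the bar's centre in the 40 mm wide steel hook on the BLUE carrier (280 x 190 mm, fixed, yaw within 20 degrees), 9 mm over its level roof (roof 130 mm up). x: along the latch, from the lever's pivot to the hook and on to the wire gate; z up. The hook's post is on the -x side; its lip, 15-19 mm over the roof, reaches to x = +1 mm: the bar goes down beyond it. Lever pivot: x = -59.5 mm, 17 mm higher.
- blue_bar (a point): Middle of the bail's 8 mm cross bar, 54 mm long along keeper y. The U-shaped wire bail (80 mm, legs 27 mm each side of centre) hinges on the red lever 22 mm from its pivot. At the start it stands up steeply, bar 117-129 mm over the roof, and stays so by friction; tipped to +x (under 1 N) below about 50 degrees from level it falls, and with the lever up the bar lands beyond the hook's lip.
- blue_lever (a joint): Red lever's angle, rad (plate 30 mm wide, 8 thick, end 60 mm from the pivot). 0: shut, level, pointing to keeper -x, top face 30 mm over the roof; pi/2: upright, end 86 mm over the roof. Starts at 1.45-1.78, stays where left (limits 0, 1.9). Push it to -x, then down: with the bail hooked it resists below 0.9 (about 4 N, 45 mm from the pivot), passes centre at 0.28 and then holds itself shut.
- grey_bar (a point): Middle of the bail's cross bar on the other, GREY carrier, which has the same shape, size and latch, standing open. To be left alone.

How it is judged:
By the outcome, as a careful person would: the job done as asked, in the order asked, and still so for the second after the job is handed in, with the robot touching nothing.
It also fails if it takes over 34 s, if anything falls off the work surface, if the arm or the gripper's body presses on something with over 40 N, if the wrist force passes 120 N, or if a joint passes its speed limit or range.

## Robot

A 6-joint arm with a two-finger parallel gripper is mounted at the origin on the work surface. World frame = base frame: x ahead of the robot, y to its left, z up, the work surface at z = 0. Lengths are in mm, angles in rad, forces in N, time in s.
With the tool pointing down it reaches from about 150 to 775 mm from the base axis. Payload 6.1 kg.
Tool frame: the origin (TCP) lies at the very end of the fingers, on their centre line; the grasp point (between the pads) lies 19 mm behind it; z points along the fingers, y is the line along which they close (so a half turn about z gives the same grasp; the last joint's range is limited). The gripper opens to 85 mm and grips with 20 to 120 N. Pads are 22 mm wide; open, the fingers measure 114 mm over their backs; the gripper's body (76 mm by 85 mm) begins 54 mm behind the grasp point. The pads swing forward as they close: fully open they stand 13 mm farther back than shut.
Start: joints at [0, 0.126, -0.04, 1.405, 0, 1.571], TCP at [524.984, -0, 209.495] pointing down, gripper open.
Joint ranges: [-2.72, 2.72], [-0.95, 1.95], [-1.27, 1.35], [-1.78, 2.02], [-1.46, 1.47], [-3.14, 3.14]. Speed limits (rad/s): [2.39, 2.39, 3.01, 3.14, 3.14, 3.14].

## Interface

Orientations are given as a 3x3 rotation matrix whose columns are the frame's x, y, z axes.
In Python, from cell import env gives the robot as it stands. The module is installed in compiled form; this text tells all that it offers.
- The arm moves only by the tool arm_command, never from a script. Its argument "motion" is text: rows parted by semicolons, each of 6 numbers parted by spaces: the shift along the world's x, y, z scaled (see below), then the turn, a rotation vector about the world's x, y, z scaled (see below). In form: dx dy dz ax ay az; .... A call has 1 to 12 rows; each row is the pose to reach, as a shift and turn from the pose commanded when the call began; what a row does not reach only later rows make up. The controller multiplies each number of a shift by 25 cm and each number of a turn by 120 degrees. A row lasts 1/8 s, in which the tool goes at most 62.5 mm and 10.7 degrees, less where a joint would pass 70% of its speed; a pose out of reach is approached as far as the arm can. A call with a number of a shift or a turn outside -1 to 1 is refused whole. A call with a gripper value outside its range is refused whole. "claw" is the opening, from -1 (shut) to 1 (fully open), so that 0 is half open, set as the call begins (left out, the last holds). The fingers move at their own pace and stop on an object; "grip_force" is the grip in N (left out, the last holds). Time passes only in rows, so rows that repeat a pose let the fingers close. It gives the time, the measured TCP pose, the force, the opening and the grip force at its end, in the units of the state.
- env.get_state(): the state, without advancing time (a new reading comes with each control period).
- env.get_image(name): name is "scene" or "side" or "wrist"; returns the picture (480x640x3 uint8, red, green, blue); there is no depth.
- env.camera_info(name): a dict with "fx", "fy", "cx", "cy" (pixels), "R" (3x3) and "t" (3): a world point X has camera coordinates R X + t. Camera axes: x right, y down, z forward; pixel columns grow to the right and rows downward; lengths in mm; the calibration is good to about 2 mm. A picture is of the moment at which its call begins: read the wrist's pose just before it. camera_info takes no time and is no camera call; for the wrist camera it gives the pose at the moment of the call.
- env.job_done(): hands the job in; it is judged then, once.
The state is a dict: "t": time; "q": joint angles; "qvel": joint speeds; "tau": joint torques, N m; "tcp_pos": TCP position; "tool_rot": TCP orientation; "force": force on the tool from outside, world axes, zero at the start; "ft_torque": the same for the moment, N m; "opening": opening from 0.0 (shut) to 1.0 (fully open); "grip_force": force on a finger pad.
Only numpy, scipy, OpenCV 4.12 (cv2) and the standard library are available. Lean on these libraries where they do the work, as an engineer would, in place of code of your own. Each camera call takes 0.05 s, during which the arm holds its last target. There are 200 camera calls.

## Working session

There is one attempt and no reset: what is moved stays moved. The work goes in short steps, Python scripts to look and compute and a tool call to move; the robot and the scene stay as the last step left them, time stands still between calls to the robot, and variables do not carry over. Pictures are saved under pics/ and viewed, at most 10 in all, crops included, and the job is handed in when it is done.

Besides the shell and the picture viewer there is one more tool, called after "Emit:" by a JSON object that holds its "method" and its "body". arm_command: Moves the arm, as the interface text tells. Its arguments: {"type":"object","properties":{"motion":{"type":"string"},"claw":{"type":"number"},"grip_force":{"type":"number"}},"required":["motion"]}

```bash
mkdir -p pics
python3 - <<'E'
from cell import env
import cv2, numpy as np
for n in ["scene","side"]:
    im=env.get_image(n); cv2.imwrite(f"pics/{n}0.png",im[:,:,::-1]); np.save(f"pics/{n}0.npy",im)
    c=env.camera_info(n); print(n,c)
print(env.get_state())
E
```

```text
scene {'fx': 538.9347175931342, 'fy': 538.9347175931342, 'cx': 318.69400171029343, 'cy': 240.08700474461796, 'R': array([[ 0.70117794,  0.71281878,  0.01545587],
       [ 0.49809838, -0.47422339, -0.72595467],
       [-0.51014459,  0.51672194, -0.68756886]]), 't': array([-405.51162094, -133.00075749, 1280.70876809])}
side {'fx': 516.9060211705859, 'fy': 516.9060211705859, 'cx': 314.4285764604269, 'cy': 240.33621941648667, 'R': array([[-0.86529927, -0.50114868,  0.01035263],
       [-0.33549115,  0.56367732, -0.75479372],
       [ 0.37242834, -0.65659567, -0.65588052]]), 't': array([497.43714283, 320.88689015, 592.51262346])}
{'t': 0.1, 'q': array([ 7.54218895e-06,  1.26299796e-01, -4.04616982e-02,  1.40542514e+00,
        2.07826863e-05,  1.57084948e+00]), 'qvel': array([-1.10030391e-04, -1.12525821e-03,  2.18130237e-03,  5.48857939e-04,
        6.12937374e-04, -7.03023234e-05]), 'tau': array([-1.61755201e-03, -4.36907172e+01,  3.53606522e+01,  1.36335523e-02,
       -5.14612566e-05,  1.73892335e-06]), 'tcp_pos': array([5.24607730e+02, 1.05510370e-02, 2.08837552e+02]), 'tool_rot': array([[ 4.56420764e-05,  9.99999032e-01, -1.39030301e-03],
       [ 9.99999999e-01, -4.56132408e-05,  2.07722004e-05],
       [ 2.07087640e-05, -1.39030396e-03, -9.99999033e-01]]), 'force': array([-0.09385918, -0.13991968,  0.07414514]), 'ft_torque': array([-0.03297554, -0.04226114,  0.08229478]), 'grip_force': 0.0, 'opening': 1.0047542430738954}
```

View pics/scene0.png

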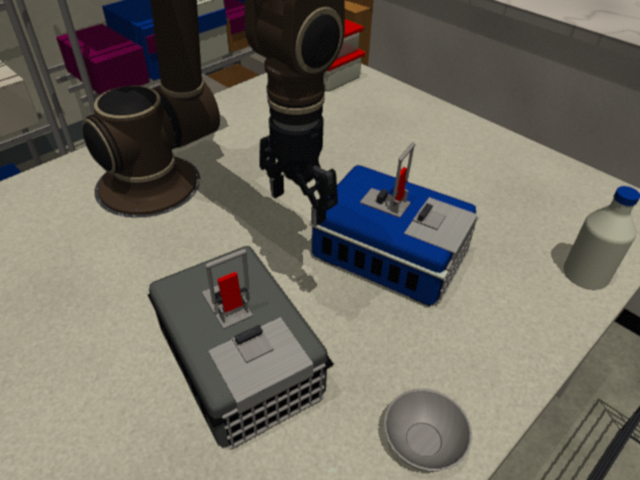

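View pics/side0.png

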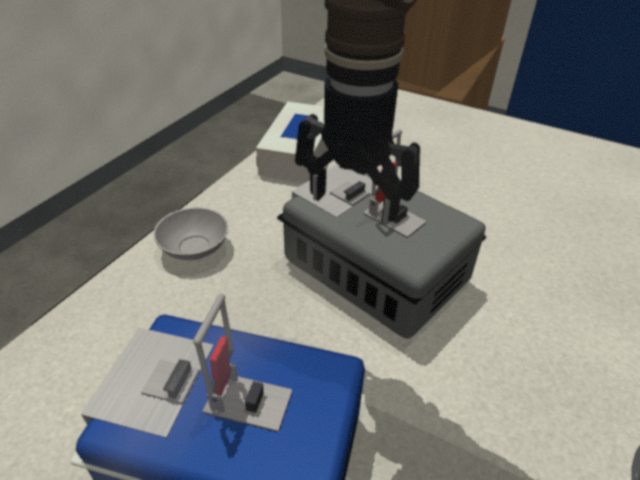

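The scene view shows the blue carrier's lever near (402,183), the bail bar near (408,148) and the hook near (432,210). In the side view they are near (221,365), (210,318) and (178,378). I'll enlarge both views to get exact pixels.

Run:
```python
import cv2, numpy as np
a=np.load("pics/scene0.npy")[135:235,350:480,::-1]; b=np.load("pics/side0.npy")[285:445,80:310,::-1]
a=cv2.resize(a,None,fx=5,fy=5,interpolation=cv2.INTER_CUBIC)[:, :650]
b=cv2.resize(b,None,fx=3.4,fy=3.4,interpolation=cv2.INTER_CUBIC)
cv2.imwrite("pics/a.png",a);cv2.imwrite("pics/b.png",b)
```

```text
(no output)
```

View pics/a.png

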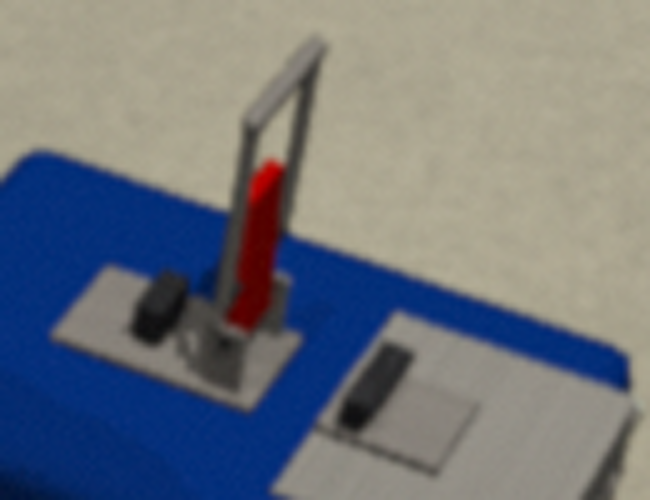

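View pics/b.png

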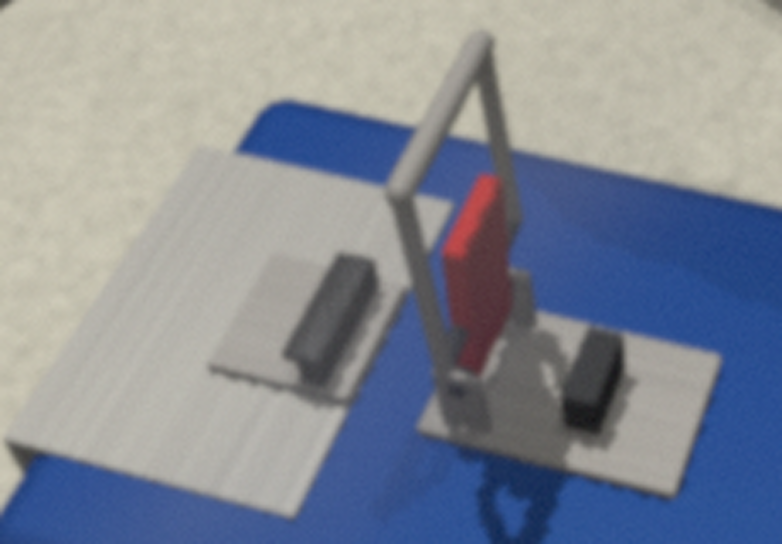

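The enlarged views give clear bar ends, a clear lever tip and the hook's lip edge. The scene crop has the bar at (250,118)–(318,42). The side crop has the bar at (400,190)–(484,40) and the lip's +x edge at (343,255)–(285,350).

```bash
cat > h.py <<'E'
import numpy as np, cv2
from cell import env
A=lambda u,v:(350+(u+.5)/5-.5,135+(v+.5)/5-.5)
B=lambda u,v:(80+(u+.5)/3.4-.5,285+(v+.5)/3.4-.5)
C={n:env.camera_info(n) for n in("scene","side")}
def ray(n,p):
    c=C[n];R=c["R"];d=R.T@[(p[0]-c["cx"])/c["fx"],(p[1]-c["cy"])/c["fy"],1];return -R.T@c["t"],d
def plane(n,p,z):
    o,d=ray(n,p);return o+d*(z-o[2])/d[2]
def tri(p,q):
    o1,d1=ray("scene",p);o2,d2=ray("side",q)
    s=np.linalg.lstsq(np.c_[d1,-d2],o2-o1,rcond=None)[0]
    a,b=o1+s[0]*d1,o2+s[1]*d2;return (a+b)/2,np.linalg.norm(a-b)
E
python3 - <<'E'
from h import *
np.set_printoptions(precision=1,suppress=True)
print("bar near",tri(A(250,118),B(400,190)),"far",tri(A(318,42),B(484,40)))
print("lever top",tri(A(265,172),B(474,217)))
print("lever base",tri(A(240,325),B(470,365)))
for p in [(343,255),(376,262),(318,358),(285,350)]: print("hook side",plane("side",B(*p),149))
for p in [(390,345),(412,350),(365,412),(343,403)]: print("hook scene",plane("scene",A(*p),149))
# pivot plate corners on roof
for p in [(720,355),(675,495),(418,432)]: print("plate side",plane("side",B(*p),131))
for p in [(110,265),(52,335),(250,408),(302,338)]: print("plate scene",plane("scene",A(*p),131))
E
```

```text
bar near (array([550. , 241.9, 238.1]), np.float64(23.554162479901507)) far (array([556.6, 226.4, 279.4]), np.float64(21.904646586575044))
lever top (array([549.5, 234.6, 217.2]), np.float64(1.9647931576488564))
lever base (array([552. , 238.2, 145.7]), np.float64(7.772997537904528))
hook side [614.6 230.4 149. ]
hook side [603.5 227.1 149. ]
hook side [595.5 263.7 149. ]
hook side [606.3 266.7 149. ]
hook scene [598.  263.6 149. ]
hook scene [605.4 267.3 149. ]
hook scene [615.  226.1 149. ]
hook scene [606.4 224.3 149. ]
plate side [495.5 190.1 131. ]
plate side [481.5 238.  131. ]
plate side [561.6 260.7 131. ]
plate scene [479.1 242.3 131. ]
plate scene [492.8 193.  131. ]
plate scene [572.9 215.1 131. ]
plate scene [560.5 261.9 131. ]
```

Run:
```python
from h import *
np.set_printoptions(precision=1,suppress=True)
n=tri(A(250,118),B(484,40));f=tri(A(318,42),B(400,190));print(n,f)
u=np.array([np.cos(.253),np.sin(.253),0]);v=np.array([-u[1],u[0],0])
K=np.array([609.4,247.3,139.]);
m=(n[0]+f[0])/2; print("bar mid",m,"in keeper",u@(m-K),v@(m-K),m[2]-139)
for nm,p in [("levertop",tri(A(265,172),B(474,217))[0]),("pivot",K-59.5*u+[0,0,17])]: print(nm,p,u@(p-K),v@(p-K))
d=f[0]-n[0];print(np.degrees(np.arctan2(-d[0],d[1])),np.linalg.norm(d))
tcp=env.get_state()["tcp_pos"]
print("shift to 32mm behind bar, z", (m-32*u-tcp)/250)
```

```text
(array([560.3, 206.8, 259.4]), np.float64(0.3714465337471944)) (array([546.9, 260.3, 259.6]), np.float64(0.8518193452279169))
bar mid [553.6 233.6 259.5] in keeper -57.4684735783087 0.6846924214509514 120.49421137780689
levertop [549.5 234.6 217.2] -61.1588177715591 2.6724787739627605
pivot [551.8 232.4 156. ] -59.50000000000003 1.8154634723270777e-14
14.099657018211245 55.13422283636537
shift to 32mm behind bar, z [-0.   0.9  0.2]
```

Emit:
{"method": "arm_command", "body": {"motion": "0 0 0.2 0 0 0.06; 0 0 0.36 0 0 0.12; 0 0.25 0.36 0 0 0.12; -0.01 0.48 0.36 0 0 0.12; -0.02 0.7 0.36 0 0 0.12; -0.02 0.9 0.36 0 0 0.12; -0.02 0.9 0.36 0 0 0.12; -0.02 0.9 0.24 0 0 0.12; -0.02 0.9 0.1 0 0 0.12; -0.02 0.9 0.1 0 0 0.12", "claw": -1}}

```text
t: 1.35
tcp_pos: [518.4, 223.6, 231.8]
tool_rot: [[-0.248, 0.969, -0.005], [0.969, 0.248, -0.003], [-0.001, -0.006, -1.0]]
force: [-0.5, 0.4, 0.3]
opening: 0.003
grip_force: 0.0
```

Run:
```python
from cell import env
import cv2, numpy as np
a=env.get_image("scene")[90:240,330:490,::-1]; b=env.get_image("side")[225:445,80:310,::-1]
o=np.hstack([cv2.resize(a,(400,375)),cv2.resize(b,(392,375))]);cv2.imwrite("pics/c.png",o)
s=env.get_state();print(s["t"],s["tcp_pos"],s["force"],s["opening"],s["tool_rot"][:,1])
```

```text
1.45 [520.00278024 224.40575986 235.34808903] [-0.48382924  0.09398694  1.05619096] 0.0004679626333192076 [9.68771578e-01 2.47954890e-01 3.21488103e-05]
```

View pics/c.png

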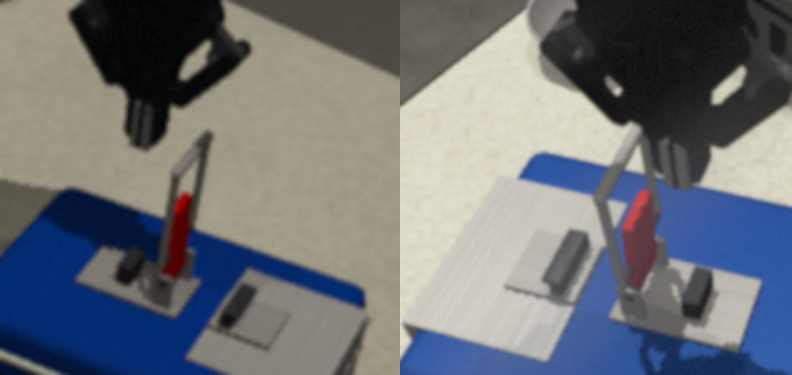

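The fingers are shut and clear behind the bar, so I'll push towards the hook.

Emit:
{"method": "arm_command", "body": {"motion": "0.04 0.01 0 0 0 0; 0.08 0.02 0 0 0 0; 0.12 0.03 0 0 0 0; 0.16 0.041 0 0 0 0; 0.2 0.051 0 0 0 0; 0.24 0.062 0 0 0 0; 0.27 0.07 0 0 0 0; 0.3 0.077 0 0 0 0; 0.32 0.082 0 0 0 0; 0.32 0.082 0 0 0 0; 0.32 0.082 0 0 0 0"}}

```text
t: 2.82
tcp_pos: [599.8, 245.5, 234.6]
tool_rot: [[-0.249, 0.969, -0.0], [0.969, 0.249, -0.0], [-0.0, -0.0, -1.0]]
force: [0.1, 0.4, -0.5]
opening: -0.001
grip_force: 0.0
```

Run:
```python
from cell import env
import cv2, numpy as np
a=env.get_image("scene")[90:240,330:490,::-1]; b=env.get_image("side")[225:445,80:310,::-1]
o=np.hstack([cv2.resize(a,(400,375)),cv2.resize(b,(392,375))]);cv2.imwrite("pics/d.png",o)
s=env.get_state();print(s["t"],s["tcp_pos"],s["force"])
```

```text
2.925 [599.77149995 245.43202669 234.70538344] [ 0.97941783 -0.51020882 -0.36971127]
```

View pics/d.png

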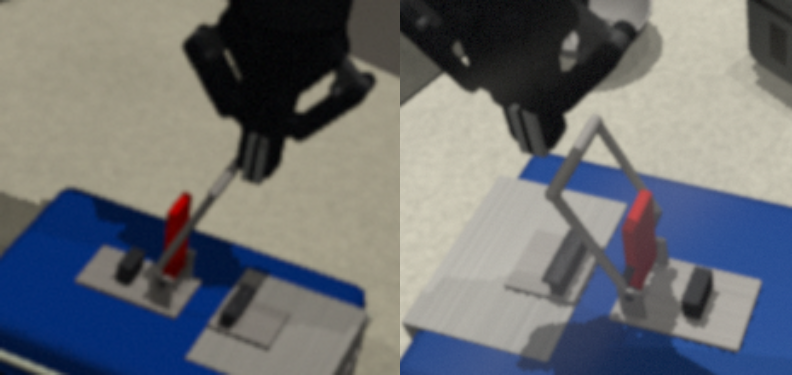

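The bail is tipped but not down. The finger is at about (258,170) in the left half and (535,145) in the right. The bar's middle is at about (575,157) in the right half. I'll compute its angle.

Run:
```python
from h import *
u=np.array([np.cos(.25),np.sin(.25),0]);v=np.array([-u[1],u[0],0]);K=np.array([609.4,247.3,139.])
S=lambda x,y:(80+(x-400)*230/392,225+y*220/375)
for p,yy in [((553,192),27),((598,122),-27),((575,157),0)]:
    o,d=ray("side",S(*p)); s=(yy-v@(o-K))/(v@d); q=o+s*d; x,z=u@(q-K),q[2]
    print(x,z,np.degrees(np.arctan2(z-178,x+59.5)),np.hypot(z-178,x+59.5))
for p in [(535,150),(525,110),(550,150)]:
    q=plane("side",S(*p),235);print("tip",u@(q-K),v@(q-K))
```

```text
-29.18434213869038 252.38582748119757 67.82683658932413 80.32615042205416
-29.070172802186082 250.56221220267486 67.2486795706171 78.68449035886826
-27.981480427535132 249.87406257318906 66.32138358749243 78.48119486102736
tip 4.639172728888465 -9.24809306345886
tip 25.9859543989373 -36.18684249031112
tip -3.675421181111756 -11.67466813234896
```

The bail stands at about 67° with its bar at keeper x = -29, and the finger has slipped past to its +x side. I'll lift, come down on top of the bar and follow its arc towards the gate.

Emit:
{"method": "arm_command", "body": {"motion": "0.03 0.008 0.06 0 0 0; 0.03 0.008 0.2 0 0 0; -0.039 -0.01 0.2 0 0 0; -0.039 -0.01 0.14 0 0 0; -0.039 -0.01 0.08 0 0 0; -0.016 -0.004 0.057 0 0 0; 0.012 0.003 0.033 0 0 0; 0.039 0.01 0.005 0 0 0; 0.062 0.016 -0.027 0 0 0; 0.085 0.022 -0.059 0 0 0; 0.108 0.028 -0.1 0 0 0; 0.108 0.028 -0.1 0 0 0"}}

```text
t: 4.42
tcp_pos: [626.9, 252.4, 207.9]
tool_rot: [[-0.249, 0.969, -0.002], [0.969, 0.249, -0.001], [-0.0, -0.002, -1.0]]
force: [0.7, 0.0, 0.4]
opening: -0.001
grip_force: 0.0
```

Run:
```python
from cell import env
import cv2, numpy as np
a=env.get_image("scene")[90:240,330:490,::-1]; b=env.get_image("side")[225:445,80:310,::-1]
o=np.hstack([cv2.resize(a,(400,375)),cv2.resize(b,(392,375))]);cv2.imwrite("pics/e.png",o)
s=env.get_state();print(s["t"],s["tcp_pos"],s["force"])
```

```text
4.525 [626.84912337 252.45926313 209.38051902] [-0.13611394 -0.14987565 -0.42059356]
```

View pics/e.png

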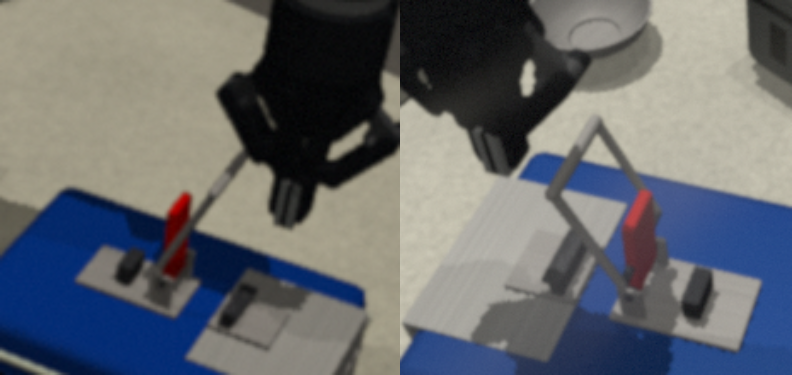

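Run:
```python
from h import *
u=np.array([np.cos(.25),np.sin(.25),0]);v=np.array([-u[1],u[0],0]);K=np.array([609.4,247.3,139.])
S=lambda x,y:(80+(x-400)*230/392,225+y*220/375)
T=lambda x,y:(330+x*160/400,90+y*150/375)
def k(n,p,q):
    m,e=tri(T(*p),S(*q)); print(n,m.round(),"keeper",(u@(m-K)).round(1),(v@(m-K)).round(1),"err",e.round(1))
k("end-",(210,196),(598,122)); k("end+",(248,152),(553,192)); k("mid",(229,174),(575,157))
k("tip",(290,222),(507,170))
s=env.get_state()["tcp_pos"]; print("tcp keeper",u@(s-K),v@(s-K),s[2])
```

```text
end- [588. 213. 250.] keeper -28.9 -27.8 err 0.6
end+ [576. 268. 254.] keeper -27.7 28.3 err 4.2
mid [582. 241. 251.] keeper -28.2 0.9 err 0.8
tip [627. 255. 227.] keeper 19.2 3.3 err 3.0
tcp keeper 18.18309450348863 0.6818919278853577 209.38051901629467
```

Triangulating the visible fingertips puts them at z≈227 while the TCP reads 209. The closed fingertips therefore end about 18 mm above the reported TCP, and both pushes skimmed over the bar. I'll repeat the top push 18 mm lower.

Emit:
{"method": "arm_command", "body": {"motion": "0 0 0.2 0 0 0; -0.08 -0.02 0.24 0 0 0; -0.155 -0.04 0.22 0 0 0; -0.155 -0.04 0.17 0 0 0; -0.155 -0.04 0.122 0 0 0; -0.139 -0.036 0.094 0 0 0; -0.12 -0.031 0.066 0 0 0; -0.097 -0.025 0.034 0 0 0; -0.07 -0.018 -0.002 0 0 0; -0.046 -0.012 -0.038 0 0 0; -0.023 -0.006 -0.078 0 0 0; -0.023 -0.006 -0.078 0 0 0"}}

```text
t: 6.02
tcp_pos: [621.1, 250.9, 188.5]
tool_rot: [[-0.249, 0.969, -0.002], [0.969, 0.249, -0.001], [-0.0, -0.002, -1.0]]
force: [0.4, 0.5, 0.2]
opening: -0.001
grip_force: 0.0
```

Run:
```python
from cell import env
import cv2, numpy as np
a=env.get_image("scene")[90:240,330:490,::-1]; b=env.get_image("side")[225:445,80:310,::-1]
o=np.hstack([cv2.resize(a,(400,375)),cv2.resize(b,(392,375))]);cv2.imwrite("pics/f.png",o)
s=env.get_state();print(s["t"],s["tcp_pos"],s["force"])
```

```text
6.125 [621.13642792 250.97571463 189.96814833] [ 1.07283128 -0.54743504  0.27262271]
```

View pics/f.png

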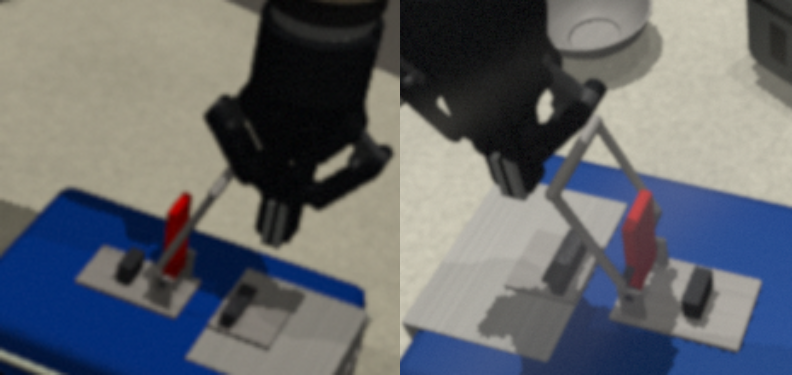

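Run:
```python
from h import *
u=np.array([np.cos(.25),np.sin(.25),0]);v=np.array([-u[1],u[0],0]);K=np.array([609.4,247.3,139.])
S=lambda x,y:(80+(x-400)*230/392,225+y*220/375)
T=lambda x,y:(330+x*160/400,90+y*150/375)
def k(n,p,q):
    m,e=tri(T(*p),S(*q)); print(n,"keeper",(u@(m-K)).round(1),(v@(m-K)).round(1),m[2].round(1),"err",e.round(1))
k("tip",(275,243),(515,195));k("tip2",(272,238),(515,190))
k("bar",(229,174),(575,157))
s=env.get_state()["tcp_pos"]; print("tcp keeper",u@(s-K),v@(s-K),s[2])
for n,f in (("scene",lambda p:((p[0]-330)*2.5,(p[1]-90)*2.5)),("side",lambda p:(400+(p[0]-80)*392/230,(p[1]-225)*375/220))):
    c=C[n]
    for dz in (0,20,40):
        X=c["R"]@(s+[0,0,dz])+c["t"]; p=(c["fx"]*X[0]/X[2]+c["cx"],c["fy"]*X[1]/X[2]+c["cy"]); print(n,dz,np.round(f(p)))
```

```text
tip keeper 14.6 4.2 206.4 err 2.9
tip2 keeper 12.9 3.5 210.8 err 4.9
bar keeper -28.2 0.9 251.0 err 0.8
tcp keeper 12.280957152132785 0.6578068276553898 189.9681483282284
scene 0 [268. 263.]
scene 20 [273. 240.]
scene 40 [278. 217.]
side 0 [529. 208.]
side 20 [523. 188.]
side 40 [516. 166.]
```

The tip is confirmed about 17 mm above the TCP, and that pass went just in front of the bar. I'll go back behind the bar with TCP z = 213 (tip ≈ 230, above the lever's end at 216) and push again.

Emit:
{"method": "arm_command", "body": {"motion": "0.02 0.005 0.2 0 0 0; 0 0 0.36 0 0 0; -0.15 -0.038 0.36 0 0 0; -0.248 -0.064 0.36 0 0 0; -0.248 -0.064 0.28 0 0 0; -0.248 -0.064 0.18 0 0 0; -0.248 -0.064 0.12 0 0 0; -0.248 -0.064 0.092 0 0 0; -0.248 -0.064 0.092 0 0 0"}}

```text
t: 7.25
tcp_pos: [559.2, 235.0, 213.1]
tool_rot: [[-0.249, 0.969, -0.0], [0.969, 0.249, -0.0], [-0.0, -0.0, -1.0]]
force: [0.0, -0.9, 0.2]
opening: 0.001
grip_force: 0.0
```

Emit:
{"method": "arm_command", "body": {"motion": "0.02 0.005 0 0 0 0; 0.05 0.013 0 0 0 0; 0.08 0.021 0 0 0 0; 0.11 0.028 0 0 0 0; 0.14 0.036 0 0 0 0; 0.17 0.044 0 0 0 0; 0.2 0.052 0 0 0 0; 0.22 0.057 0 0 0 0; 0.22 0.057 0 0 0 0; 0.22 0.057 0 0 0 0"}}

```text
t: 8.5
tcp_pos: [614.1, 249.2, 213.0]
tool_rot: [[-0.249, 0.969, -0.0], [0.969, 0.249, -0.0], [0.0, -0.0, -1.0]]
force: [-0.2, -0.5, -0.8]
opening: -0.002
grip_force: 0.0
```

Run:
```python
from cell import env
import cv2, numpy as np
a=env.get_image("scene")[90:240,330:490,::-1]; b=env.get_image("side")[225:445,80:310,::-1]
o=np.hstack([cv2.resize(a,(400,375)),cv2.resize(b,(392,375))]);cv2.imwrite("pics/g.png",o)
s=env.get_state();print(s["t"],s["tcp_pos"],s["force"])
```

```text
8.6 [614.05862387 249.20780618 213.16858917] [ 0.95022712 -0.12553288 -0.92634975]
```

View pics/g.png

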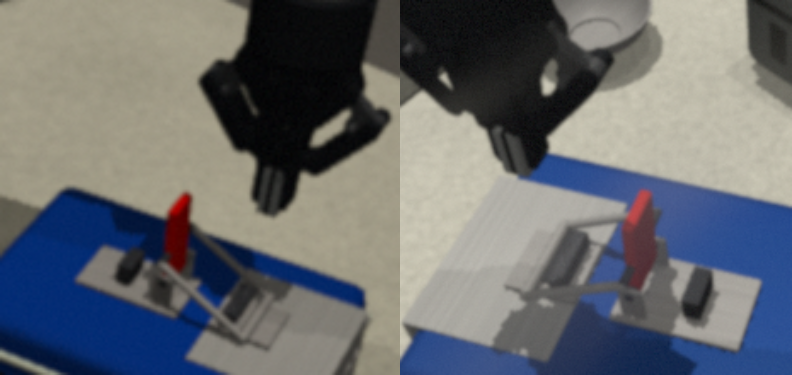

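The bail now lies level around the hook, with its bar beyond the lip near (255,325) left and (520,290) right. Next I'll push the lever: lower onto its +x side and follow the arc.

Emit:
{"method": "arm_command", "body": {"motion": "-0.08 -0.02 0 0 0 0; -0.14 -0.036 -0.04 0 0 0; -0.155 -0.04 -0.092 0 0 0; -0.18 -0.046 -0.104 0 0 0; -0.205 -0.053 -0.104 0 0 0; -0.23 -0.059 -0.106 0 0 0; -0.252 -0.064 -0.108 0 0 0; -0.274 -0.07 -0.116 0 0 0; -0.295 -0.075 -0.126 0 0 0; -0.31 -0.08 -0.136 0 0 0; -0.326 -0.083 -0.148 0 0 0; -0.326 -0.083 -0.148 0 0 0"}}

```text
t: 10.1
tcp_pos: [532.4, 228.4, 176.1]
tool_rot: [[-0.249, 0.969, 0.0], [0.969, 0.249, 0.0], [0.0, 0.0, -1.0]]
force: [-0.0, 0.3, 0.6]
opening: -0.004
grip_force: 0.2
```

```bash
cat > red.py <<'E'
from h import *
def red():
    c=[]
    for n in("scene","side"):
        im=env.get_image(n).astype(int); m=((im[...,0]>90)&(im[...,1]<60)&(im[...,2]<60)).astype(np.uint8)
        x0,x1,y0,y1=((350,480,130,260) if n=="scene" else (150,320,300,440))
        ys,xs=np.nonzero(m[y0:y1,x0:x1]); c.append((xs.mean()+x0,ys.mean()+y0)); print(n,len(xs))
    p,e=tri(*c); u=np.array([np.cos(.25),np.sin(.25),0]);v=np.array([-u[1],u[0],0]);K=np.array([609.4,247.3,139.])
    x=u@(p-K)+59.5; print("red rel pivot",x.round(1),"v",(v@(p-K)).round(1),"z",(p[2]-156).round(1),"ang",np.arctan2(p[2]-156,-x).round(2),"err",e.round(1))
    s=env.get_state();t=s["tcp_pos"];print(s["t"],"tcp k",(u@(t-K)).round(1),(v@(t-K)).round(1),t[2].round(1),s["force"].round(1))
E
python3 -c "from red import *;red()"
```

```text
scene 253
side 418
red rel pivot -14.4 v -2.7 z 16.6 ang 0.86 err 6.3
10.2 tcp k -79.1 0.8 175.8 [0.1 0.1 0.3]
```

The lever is at about 0.8 rad, as planned. I'll continue down.

Emit:
{"method": "arm_command", "body": {"motion": "-0.014 -0.004 -0.013 0 0 0; -0.027 -0.007 -0.026 0 0 0; -0.037 -0.009 -0.042 0 0 0; -0.046 -0.012 -0.058 0 0 0; -0.054 -0.014 -0.076 0 0 0; -0.06 -0.016 -0.094 0 0 0; -0.065 -0.017 -0.112 0 0 0; -0.067 -0.017 -0.128 0 0 0; -0.067 -0.017 -0.128 0 0 0"}}

```text
t: 11.32
tcp_pos: [515.7, 224.1, 143.3]
tool_rot: [[-0.249, 0.969, -0.001], [0.969, 0.249, -0.0], [-0.0, -0.001, -1.0]]
force: [-0.5, 0.5, 0.0]
opening: 0.001
grip_force: 0.0
```

```bash
python3 -c "from red import *;red()"
```

```text
scene 280
side 744
red rel pivot -28.1 v 3.9 z -5.6 ang -0.2 err 6.8
11.425 tcp k -96.2 0.8 143.9 [ 0.1 -0.2  0. ]
```

Emit:
{"method": "arm_command", "body": {"motion": "0 0 -0.01 0 0 0; 0 0 -0.02 0 0 0; 0 0 -0.02 0 0 0"}}

```text
t: 11.8
tcp_pos: [515.8, 224.2, 138.7]
tool_rot: [[-0.249, 0.969, -0.0], [0.969, 0.249, -0.0], [-0.0, -0.0, -1.0]]
force: [-0.2, 0.9, -0.3]
opening: -0.003
grip_force: 0.0
```

Emit:
{"method": "arm_command", "body": {"motion": "0 0 -0.01 0 0 0; 0 0 -0.016 0 0 0; 0 0 -0.016 0 0 0"}}

```text
t: 12.18
tcp_pos: [516.2, 224.3, 137.9]
tool_rot: [[-0.249, 0.969, 0.003], [0.969, 0.249, 0.001], [0.0, 0.003, -1.0]]
force: [-4.9, -2.4, 15.8]
opening: -0.002
grip_force: 7.9
```

Emit:
{"method": "arm_command", "body": {"motion": "0 0 0.15 0 0 0; 0 0 0.35 0 0 0; 0 0 0.5 0 0 0; -0.1 -0.2 0.5 0 0 0; -0.2 -0.4 0.5 0 0 0; -0.2 -0.6 0.5 0 0 0; -0.2 -0.6 0.5 0 0 0"}}

```text
t: 13.05
tcp_pos: [465.7, 71.8, 260.6]
tool_rot: [[-0.244, 0.97, 0.001], [0.97, 0.244, -0.0], [-0.001, 0.001, -1.0]]
force: [-0.3, 1.0, -1.5]
opening: -0.0
grip_force: 0.0
```

Run:
```python
from red import *
red()
a=env.get_image("scene")[135:235,350:480,::-1]; b=env.get_image("side")[285:445,80:310,::-1]
cv2.imwrite("pics/h.png",np.hstack([cv2.resize(a,(400,308),interpolation=3),cv2.resize(b,(400,278),interpolation=3)[:, :] if 0 else cv2.resize(b,(400,308),interpolation=3)]))
```

```text
scene 358
side 1094
red rel pivot -30.3 v 1.6 z -1.5 ang -0.05 err 9.6
13.15 tcp k -181.7 -132.5 260.2 [ 0.3 -0.2  0.3]
```

View pics/h.png

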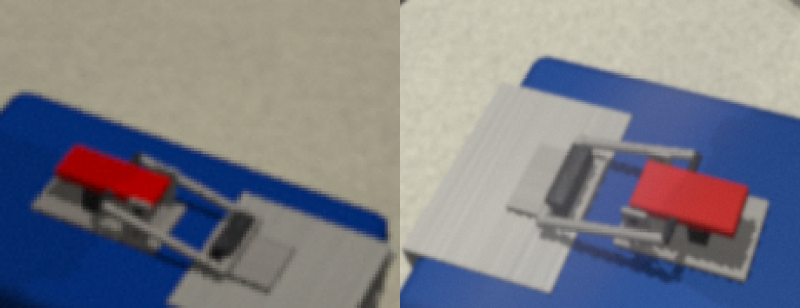

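The lever lies flat at about (112,172) left and (690,195) right, and the bar is drawn in under the hook's lip. The arm is clear, so I'll hand the job in.

```bash
python3 -c "from cell import env;print(env.job_done())"
```

```text
the job is handed in; nothing more can be done
None
```

The blue carrier's latch is shut: the bar sits in the keeper hook, the red lever is flat and stayed down after the arm left, the grey carrier was never approached, and the job was handed in at about 13 s.

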